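# Click the hotplate's thermostat dial to its marked setting and switch it on

### The job

Turn the hotplate's knurled thermostat dial clockwise with closed fingertips, by friction on its rim or its top face, click by click until its pointer clicks in at the long bar on the scale, then press the start key beside the dial all the way down once and let go. Only touch and push: do not pinch the dial or take it between the fingers, do not press the key before the dial is set, and leave the pot, mug, jar and spatula where they are.

Things in the scene. Friction and masses are not known exactly. Their poses are not given: they have to be found in the camera images.
- hotplate: Hotplate: flat steel box 260 (its x) by 420 (its y) by 70 mm high, fixed to the counter. Origin: centre of its underside, z up. An iron ring (180 mm across, 12 mm high) is on top towards +y. In this frame the dial's axis is at x -30, y -120 mm and the start key at x +85, y -120 mm; around both the top is flat and free, 70 mm above the counter.
- dial_top (a point): Centre of the dial's flat top face, on its upright axis, 90 mm above the counter. The dial is a black disc of radius 36 mm with a ribbed upright rim, 2 to 20 mm above the hotplate's top. Rim and top face grip a fingertip well (friction about 0.8 to 1.2). Turning it from click to click takes at most 0.04 N m: a fingertip pressed on with 4 to 8 N carries it along.
- dial (a joint): Dial angle, rad, growing clockwise seen from above, range -0.2 to 3.35. Spring clicks every 0.524 rad (30 deg): 0, 0.524, 1.047, 1.571, 2.094 ...; let go in between, it snaps to the nearer one. 1.571 is the long bar; it starts one to three clicks short of it and can be turned past it and back. Pointer: along the hotplate's -y at 0, along its -x at 1.571.
- dial_pointer (a point): Outer end of the dial's pointer, a white line inlaid flat in the top face from near the middle to the rim; this point turns with the dial 34 mm from its axis.
- mark (a point): The end nearest the dial of the long bar on the scale (white bar 28 mm long, 5 mm wide, 2 mm high, seen only, on the hotplate's top, 43 to 71 mm from the dial's axis, on the side of the hotplate's -x). The other clicks of the scale have only small round pips.
- start_key_top (a point): Centre of the top of the start key, a round grey spring push key 28 mm across in a black round housing on the hotplate, 115 mm from the dial's axis along the hotplate's +x. It moves straight down 6 mm.
- start_key (a joint): Travel of the start key in m: 0 up, 0.006 fully down; fully down takes 4 N; it springs back up when let go.
- pot: Bystander: open aluminium pot, 144 mm across and 55 mm high, standing on the iron ring (its rim 137 mm above the counter). Origin: centre of its underside.
- mug: Bystander: white mug, 80 mm across and 90 mm high, on the counter off the hotplate's -y end. Origin: centre of its underside.
- jar: Bystander: glass jar with a cap, 60 mm across and 90 mm high, on the counter off the hotplate's -y end. Origin: centre of its underside.
- spatula: Bystander: spatula lying on the counter on the far side of the hotplate. Origin: underside of the tool.

How it is judged:
By the outcome, as a careful person would: the job done as asked, in the order asked, and still so for the second after the job is handed in, with the robot touching nothing.
It also fails if it takes over 72 s, if anything falls off the work surface, if the arm or the gripper's body presses on something with over 40 N, if the wrist force passes 120 N, or if a joint passes its speed limit or range.

### The arm

A 7-joint arm with a two-finger parallel gripper is mounted at the origin on the work surface. World frame = base frame: x ahead of the robot, y to its left, z up, the work surface at z = 0. Lengths are in m, angles in rad, forces in N, time in s.
With the tool pointing down it reaches from about 0.425 to 0.925 m from the base axis. Payload 6.8 kg.
Tool frame: the origin (TCP) lies at the very end of the fingers, on their centre line; the grasp point (between the pads) lies 19 mm behind it; z points along the fingers, y is the line along which they close (so a half turn about z gives the same grasp; the last joint's range is limited). The gripper opens to 85 mm and grips with 20 to 120 N. Pads are 22 mm wide; open, the fingers measure 114 mm over their backs; the gripper's body (76 mm by 85 mm) begins 54 mm behind the grasp point. The pads swing forward as they close: fully open they stand 13 mm farther back than shut.
Start: joints at [1.144, 0.477, 0.022, 1.555, -0.011, 1.109, -0.083], TCP at [0.212, -0.641, 0.231] pointing down, gripper open.
Joint ranges: [-2.96, 2.96], [-0.34, 2.1], [-1.41, 1.46], [0.24, 2.44], [-1.37, 4.51], [0.17, 1.92], [-2.96, 2.96]. Speed limits (rad/s): [2.39, 2.39, 3.14, 3.14, 3.14, 3.14, 3.14].

### API

Orientations are given as a rotation vector (axis times angle).
In Python, from bench import get_obs, viewer, r gives the robot as it stands. The module is installed in compiled form; this text tells all that it offers.
- The arm moves only by the tool play_rows, never from a script. Its argument "commands" is a list that holds one entry, the list of rows, each a list of 5 numbers: the gripper's target within -1 to 1 (shut at 1, half-way at 0, fully open at -1), then the shift along the tool's x, y, z scaled (see below), then the turn about the tool's z scaled (see below). A call has 1 to 12 rows; each row is the pose to reach, as a shift and turn from the pose commanded when the call began, along the tool's axes at that moment; what a row does not reach only later rows make up. The controller multiplies each number of a shift by 0.2 m and each number of a turn by pi/2 rad. A row lasts 1/12 s, in which the tool goes at most 41.7 mm and 7.16 degrees, less where a joint would pass 70% of its speed; a pose out of reach is approached as far as the arm can. A call with a number of a shift or a turn outside -1 to 1 is refused whole. A call with a gripper value outside its range is refused whole. The fingers move at their own pace and stop on an object; "grip_force" is the grip in N (left out, the last holds). Time passes only in rows, so rows that repeat a pose let the fingers close. It gives the time, the measured TCP pose, the force, the opening and the grip force at its end, in the units of the state.
- get_obs(): the state, without advancing time (a new reading comes with each control period).
- viewer.grab_frame(name): name is "side" or "top" or "wrist"; returns a dict with "pixels" (420x560x3 uint8, red, green, blue), "fovy" (degrees; the focal length in pixels is half the picture's height over the tangent of half this angle, whatever the lens; pixels are square), "cx", "cy" (the principal point, pixels), "distortion" ([k1, k2, p1, p2, k3] as OpenCV has them; the pictures are not rectified), "world_to_cam" (4x4, takes a point from world to camera coordinates); the wrist camera has in their place "hand_eye" (4x4, takes a point from camera to tool coordinates, whose origin is the TCP and whose axes are the flange's). Camera axes: x right, y up, looking along -z (the intrinsics and any distortion apply to the point x, -y, -z); pixel columns grow to the right and rows downward; lengths in m; the calibration is good to about 2 mm. A picture is of the moment at which its call begins: read the wrist's pose just before it. There is no depth.
- r.hand_in(): hands the job in; it is judged then, once.
Trained networks look in a picture, given as the dict that the camera call returned (one of the last four; its "shot" number tells which), for a name from the list of things; names that differ only in an ending like _2 or _b are one class to them, and where a whole thing is asked for, a point or a joint stands for the part that bears it (a point fixed in the world has none). Each returns a list of dicts, best first, with "score" (0 to 1); they miss things now and then, are a little off and sometimes report something else, mostly with a low value. They report only what shows in the picture. A call takes as long as a camera call.
- viewer.trace(picture, thing): "pixels" (420x560 bool, what is visible of it) and "rect" ([left, top, right, bottom] in pixels, round what is visible of it).
The state is a dict: "clock": time; "joints": joint angles; "qvel": joint speeds; "tau": joint torques, N m; "tcp_pos": TCP position; "orientation": TCP orientation; "contact_force": force on the tool from outside, world axes, zero at the start; "moment": the same for the moment, N m; "grip_width": finger opening in m; "gripper_force": force on a finger pad.
Only numpy, scipy, OpenCV 4.12 (cv2) and the standard library are available. Lean on these libraries where they do the work, as an engineer would, in place of code of your own. Each camera call takes 0.05 s, during which the arm holds its last target. There are 200 camera calls.

## Working session

There is one attempt and no reset: what is moved stays moved. The work goes in short steps, Python scripts to look and compute and a tool call to move; the robot and the scene stay as the last step left them, time stands still between calls to the robot, and variables do not carry over. Pictures are saved under pics/ and viewed, at most 10 in all, crops included, and the job is handed in when it is done.

Besides the shell and the picture viewer there is one more tool, called after ">>>" as name(argument=value, ...), one argument or row to a line, values as JSON. play_rows: Moves the arm, as the interface text tells. Shifts and turns lie within -1 to 1; 1 stands for 0.2 m of shift or pi/2 rad of turn. Its arguments: {"type":"object","properties":{"commands":{"type":"array","items":{"type":"array","items":{"type":"array","items":{"type":"number","minimum":-1,"maximum":1}}}},"grip_force":{"type":"number"}},"required":["commands"]}

```bash
mkdir -p pics; cat > h.py <<'E'
from bench import get_obs, viewer, r
import numpy as np, cv2
from scipy.spatial.transform import Rotation as R
def cam(p,obs=None):
    f=210/np.tan(np.radians(p["fovy"])/2)
    K=np.array([[f,0,p["cx"]],[0,f,p["cy"]],[0,0,1.]])
    if "world_to_cam" in p: M=np.array(p["world_to_cam"])
    else:
        T=np.eye(4);T[:3,:3]=R.from_rotvec(obs["orientation"]).as_matrix();T[:3,3]=obs["tcp_pos"]
        M=np.linalg.inv(T@np.array(p["hand_eye"]))
    return K,np.array(p["distortion"],float),np.diag([1,-1,-1,1.])@M
def ray(p,uv,z,obs=None):
    K,d,M=cam(p,obs)
    n=cv2.undistortPoints(np.array(uv,float).reshape(-1,1,2),K,d).reshape(-1,2)
    D=np.c_[n,np.ones(len(n))]@M[:3,:3]; c=-M[:3,:3].T@M[:3,3]
    return c+D*((z-c[2])/D[:,2])[:,None]
def proj(p,X,obs=None):
    K,d,M=cam(p,obs)
    return cv2.projectPoints(np.array(X,float).reshape(-1,1,3),cv2.Rodrigues(M[:3,:3])[0],M[:3,3],K,d)[0].reshape(-1,2)
def save(p,n): cv2.imwrite("pics/"+n,p["pixels"][:,:,::-1])
def cen(m): return np.argwhere(m)[:,::-1].mean(0)
E
python3 - <<'E'
from h import *
o=get_obs();print({k:np.round(v,3) for k,v in o.items()})
P={n:viewer.grab_frame(n) for n in("top","side")}
for n,p in P.items(): save(p,n+"1.png")
zs=dict(hotplate=.07,dial_top=.09,start_key_top=.08,pot=.137,mug=.09,jar=.09,spatula=.01)
for n,p in P.items():
  for t,z in zs.items():
    q=viewer.trace(p,t)
    if q: print(n,t,round(q[0]["score"],2),q[0]["rect"],cen(q[0]["pixels"]).round(1),ray(p,cen(q[0]["pixels"]),z).round(3))
cv2.imwrite("pics/both.png",np.hstack([P["top"]["pixels"],P["side"]["pixels"]])[:,:,::-1][:, ::1])
E
```

```text
{'clock': np.float64(0.0), 'joints': array([ 1.144,  0.478,  0.022,  1.556, -0.012,  1.109, -0.083]), 'qvel': array([-0.   , -0.   , -0.   ,  0.002,  0.   ,  0.001,  0.001]), 'tau': array([ 0.0000e+00, -5.9647e+01,  1.6080e+00, -2.8120e+01,  1.3000e-02,
        9.0000e-03, -0.0000e+00]), 'tcp_pos': array([ 0.211, -0.64 ,  0.23 ]), 'orientation': array([-3.10e+00, -4.98e-01,  1.00e-03]), 'contact_force': array([-0.443, -0.309, -0.214]), 'moment': array([ 0.055, -0.077,  0.017]), 'gripper_force': np.float64(0.0), 'grip_width': np.float64(0.085)}
top hotplate 0.94 [98.0, 140.9, 343.3, 323.1] [236.3 235.5] [[0.556 0.083 0.07 ]]
top dial_top 0.72 [256.1, 239.4, 298.4, 280.3] [276.5 259.6] [[0.509 0.007 0.09 ]]
top start_key_top 0.46 [285.9, 191.1, 302.1, 206.9] [293.8 200.4] [[ 0.621 -0.024  0.08 ]]
top pot 0.88 [129.2, 149.9, 209.5, 263.9] [169.3 206.9] [[0.597 0.196 0.137]]
top mug 0.81 [337.8, 271.2, 392.1, 314.2] [368.2 292. ] [[ 0.451 -0.158  0.09 ]]
top jar 0.65 [356.2, 213.7, 393.5, 252.1] [375.4 233. ] [[ 0.558 -0.174  0.09 ]]
top spatula 0.58 [195.9, 107.3, 318.9, 164.9] [241.5 132. ] [[0.781 0.083 0.01 ]]
side hotplate 0.69 [76.9, 172.6, 392.5, 418.5] [236.8 290. ] [[0.519 0.172 0.07 ]]
side dial_top 0.96 [287.3, 209.3, 335.2, 244.4] [310.6 227.5] [[0.503 0.017 0.09 ]]
side start_key_top 0.42 [262.6, 183.3, 283.0, 198.4] [270.7 191.3] [[ 0.625 -0.032  0.08 ]]
side pot 0.67 [111.5, 200.3, 231.0, 311.5] [174.3 257. ] [[0.575 0.222 0.137]]
side mug 0.63 [359.7, 176.2, 413.5, 240.4] [387.3 206.3] [[ 0.434 -0.111  0.09 ]]
side jar 0.93 [323.9, 160.1, 356.8, 212.7] [340.1 182.6] [[ 0.534 -0.123  0.09 ]]
side spatula 0.88 [114.0, 196.4, 233.7, 240.8] [167.2 216.8] [[0.792 0.084 0.01 ]]
```

View pics/top1.png

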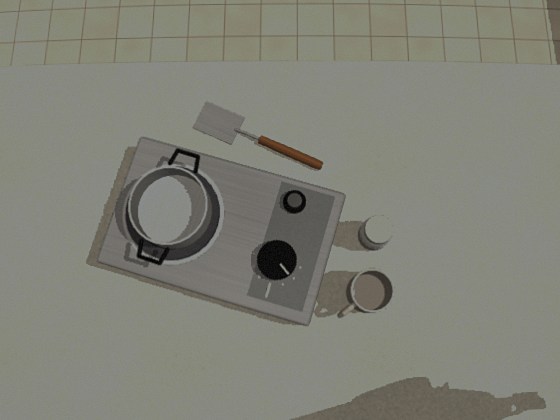

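View pics/side1.png

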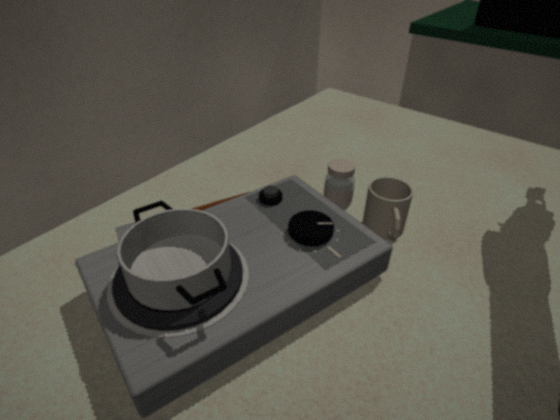

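The top view shows the dial at (277,260) with its pointer towards (289,274). The bar is at (268,290), the key at (294,201), and the mug and jar are at right. The side view agrees. The pointer looks about two clicks short of the bar.

```bash
cat >> h.py <<'E'
def shift(target,o=None):
    o=o or get_obs(); return R.from_rotvec(o["orientation"]).as_matrix().T@(np.array(target)-o["tcp_pos"])/.2
def yaw(o): x=R.from_rotvec(o["orientation"]).as_matrix()[:,0]; return np.degrees(np.arctan2(x[1],x[0]))
E
python3 - <<'E'
from h import *
o=get_obs();print(yaw(o),R.from_rotvec(o["orientation"]).as_matrix().round(3))
print(shift([.505,-.03,.25],o))
p=viewer.grab_frame("wrist");print(np.round(p["hand_eye"],3),p["fovy"])
E
```

```text
18.26496431157582 [[ 0.95   0.313  0.   ]
 [ 0.313 -0.95  -0.   ]
 [ 0.     0.    -1.   ]]
[ 2.35073247 -2.44131246 -0.09351021]
[[ 0.001  0.945  0.328  0.084]
 [ 1.    -0.    -0.001  0.   ]
 [-0.001  0.328 -0.945 -0.144]
 [ 0.     0.     0.     1.   ]] 71.49451267905071
```

>>> play_rows(
  commands=[
    [[1,0.8,-0.8,-0.1,0],[1,0.8,-0.8,-0.1,0],[1,0.8,-0.8,-0.1,0],[1,0.8,-0.8,-0.1,0],[1,0.8,-0.8,-0.1,0],[1,0.8,-0.8,-0.1,0]],
  ],
  grip_force=20,
)

```text
clock: 1.35
tcp_pos: [0.3166, -0.4339, 0.252]
orientation: [-3.099, -0.507, -0.003]
contact_force: [1.1, -0.6, 0.3]
grip_width: 0.0126
gripper_force: 0.0
```

>>> play_rows(
  commands=[
    [[1,0.8,-0.8,0,0],[1,0.8,-0.8,0,0],[1,0.8,-0.8,0,0],[1,0.8,-0.8,0,0],[1,0.8,-0.8,0,0],[1,0.8,-0.8,0,0]],
  ],
)

```text
clock: 1.85
tcp_pos: [0.4176, -0.2314, 0.2519]
orientation: [-3.099, -0.508, -0.003]
contact_force: [-0.2, -0.4, -0.0]
grip_width: 0.0001
gripper_force: 0.0
```

>>> play_rows(
  commands=[
    [[1,0.75,-0.84,0,0],[1,0.75,-0.84,0,0],[1,0.75,-0.84,0,0],[1,0.75,-0.84,0,0],[1,0.75,-0.84,0,0],[1,0.75,-0.84,0,0],[1,0.75,-0.84,0,0],[1,0.75,-0.84,0,0]],
  ],
)

```text
clock: 2.52
tcp_pos: [0.5052, -0.0294, 0.2513]
orientation: [-3.101, -0.503, -0.0]
contact_force: [-0.3, -1.8, -0.4]
grip_width: -0.0003
gripper_force: 0.0
```

```bash
cat > look.py <<'E'
from h import *
import sys
o=get_obs();p=viewer.grab_frame("wrist");save(p,sys.argv[1])
print(o["clock"],o["tcp_pos"].round(4),yaw(o),o["contact_force"].round(2),o["joints"].round(2),o["grip_width"])
for t,z in dict(dial_top=.09,start_key_top=.082,dial_pointer=.09,mark=.072).items():
    for q in viewer.trace(p,t)[:2]:
        m=q["pixels"];c=cv2.findContours(m.astype(np.uint8),0,1)[0];c=max(c,key=len)
        W=ray(p,c.reshape(-1,2),z,o)[:,:2].astype(np.float32)
        print(t,round(q["score"],2),np.round(q["rect"]),cen(m).round(1),ray(p,cen(m),z,o).round(4),"circ",np.round(cv2.minEnclosingCircle(W),4) if 0 else cv2.minEnclosingCircle(W))
E
python3 look.py w1.png
```

```text
2.5167 [ 0.5052 -0.0294  0.2513] 18.410808229876753 [-0.27 -1.84 -0.39] [ 0.28  0.21 -0.4   1.91  0.09  1.05 -1.4 ] -0.00025992258478649684
dial_top 0.55 [217. 142. 286. 206.] [252.1 171.9] [[0.5122 0.0077 0.09  ]] circ ((0.5111156702041626, 0.0075235855765640736), 0.03783341497182846)
start_key_top 0.78 [303.  64. 333.  92.] [316.4  78.2] [[ 0.6211 -0.0257  0.082 ]] circ ((0.6209892630577087, -0.026243533939123154), 0.0147259421646595)
dial_pointer 0.86 [217. 140. 283. 206.] [252.2 172.3] [[0.5118 0.0074 0.09  ]] circ ((0.5107882022857666, 0.007184941787272692), 0.03679554909467697)
mark 0.82 [  1.   0. 406. 263.] [231.3 120.2] [[0.5547 0.0452 0.072 ]] circ ((0.5645243525505066, 0.08480273187160492), 0.2163175493478775)
```

View pics/w1.png

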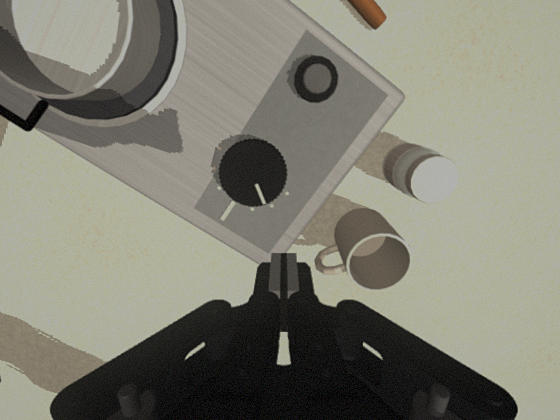

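```bash
python3 - <<'E'
from h import *
o=get_obs();p=viewer.grab_frame("wrist")
g=cv2.cvtColor(p["pixels"],cv2.COLOR_RGB2GRAY)
c=np.array([.5112,.0075]);k=np.array([.621,-.026])-c
yw=np.degrees(np.arctan2(k[1],k[0]));print("yaw",yw,np.hypot(*k))
P=ray(p,[[257,184],[264,204]],.09,o)[:,:2]; B=ray(p,[[233,201],[223,219]],.072,o)[:,:2]
def ang(d): # clockwise from hotplate -y
    return (yw-90-np.degrees(np.arctan2(d[1],d[0])))%360
print([ang(x-c) for x in P],ang(P[1]-P[0]),"bar",[ang(x-c) for x in B],[np.hypot(*(x-c)) for x in B],"ptr r",[np.hypot(*(x-c)) for x in P])
crop=cv2.resize(p["pixels"][120:240,190:350],None,fx=4,fy=4,interpolation=2);cv2.imwrite("pics/c1.png",crop[:,:,::-1])
# contact plan: angle phi world of start contact point
for X in ([.5112+.022*np.cos(np.radians(a)),.0075+.022*np.sin(np.radians(a)),.11] for a in (0,30,60,90)): print(np.round(X,4),shift(X,o).round(3))
E
```

```text
yaw -16.966957233818754 0.11479673340300238
[np.float64(26.152015419733374), np.float64(33.12662581156212)] 37.639454944900905 bar [np.float64(85.47448022351324), np.float64(85.40554138451205)] [np.float64(0.044819014494364956), np.float64(0.0709184592443988)] ptr r [np.float64(0.015424648653789157), np.float64(0.03904138772846714)]
[0.5332 0.0075 0.11  ] [ 0.198 -0.143  0.706]
[0.5303 0.0185 0.11  ] [ 0.201 -0.2    0.706]
[0.5222 0.0266 0.11  ] [ 0.175 -0.251  0.706]
[0.5112 0.0295 0.11  ] [ 0.127 -0.282  0.706]
```

View pics/c1.png

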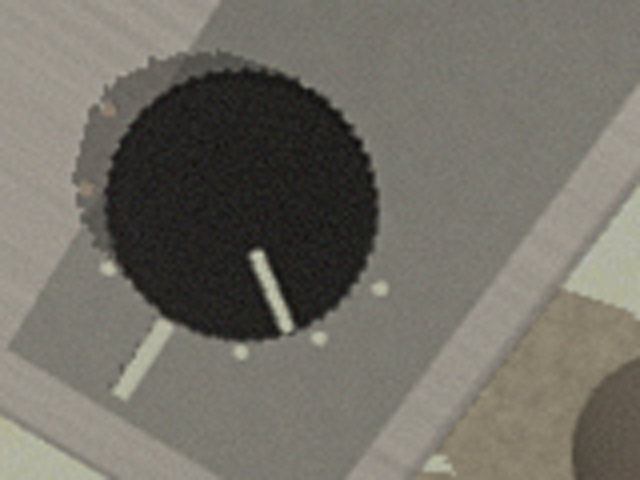

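The crop confirms the pips at 0°, 30° and 60°, then the bar. The pointer sits at the 30° pip, so there are two clicks to go. I'm going above the dial.

>>> play_rows(
  commands=[
    [[1,0.163,-0.23,0.3,0],[1,0.163,-0.23,0.6,0],[1,0.163,-0.23,0.72,0],[1,0.163,-0.23,0.72,0],[1,0.163,-0.23,0.72,0],[1,0.163,-0.23,0.72,0]],
  ],
)

```text
clock: 3.32
tcp_pos: [0.5204, 0.0231, 0.1065]
orientation: [-3.101, -0.499, 0.006]
contact_force: [0.6, -0.5, 0.4]
grip_width: 0.0002
gripper_force: 0.0
```

```bash
python3 - <<'E'
from h import *
o=get_obs();print(o["tcp_pos"].round(4),yaw(o),shift([.5217,.0245,.09],o).round(4),o["contact_force"].round(2))
E
```

```text
[0.5204 0.0231 0.1065] 18.268727114071922 [ 0.0089 -0.0044  0.0824] [ 0.57 -0.54  0.39]
```

>>> play_rows(
  commands=[
    [[1,0.005,-0.004,0.04,0],[1,0.008,-0.005,0.07,0],[1,0.008,-0.005,0.075,0],[1,0.008,-0.005,0.075,0],[1,0.008,-0.005,0.075,0]],
  ],
)

```text
clock: 3.73
tcp_pos: [0.5232, 0.0248, 0.0932]
orientation: [3.102, 0.498, 0.002]
contact_force: [0.3, 0.7, -0.5]
grip_width: -0.0002
gripper_force: 0.0
```

>>> play_rows(
  commands=[
    [[1,0,0,0.005,0],[1,0,0,0.005,0],[1,0,0,0.005,0]],
  ],
)

```text
clock: 3.98
tcp_pos: [0.5228, 0.0251, 0.0915]
orientation: [3.102, 0.499, 0.001]
contact_force: [0.3, 0.5, 0.8]
grip_width: -0.0
gripper_force: 0.0
```

>>> play_rows(
  commands=[
    [[1,0,0,0.005,0],[1,0,0,0.005,0],[1,0,0,0.005,0]],
  ],
)

```text
clock: 4.23
tcp_pos: [0.5226, 0.0251, 0.0902]
orientation: [-3.102, -0.499, 0.0]
contact_force: [-0.8, -0.4, 0.2]
grip_width: 0.0
gripper_force: 0.0
```

>>> play_rows(
  commands=[
    [[1,0,0,0.005,0],[1,0,0,0.005,0],[1,0,0,0.005,0]],
  ],
)

```text
clock: 4.48
tcp_pos: [0.5229, 0.0251, 0.09]
orientation: [3.101, 0.498, 0.0]
contact_force: [-2.9, -0.1, 8.0]
grip_width: 0.0002
gripper_force: 4.0
```

>>> play_rows(
  commands=[
    [[1,0,0,0.005,0],[1,0,0,0.005,0],[1,0,0,0.005,0]],
  ],
)

```text
clock: 4.73
tcp_pos: [0.5231, 0.0251, 0.0898]
orientation: [3.101, 0.498, 0.001]
contact_force: [-5.2, -1.8, 16.0]
grip_width: -0.0004
gripper_force: 8.1
```

>>> play_rows(
  commands=[
    [[1,0,0,-0.005,0],[1,0.0063,0.0091,-0.005,0.067],[1,0.0117,0.0188,-0.005,0.133],[1,0.016,0.0291,-0.005,0.2],[1,0.0192,0.0397,-0.005,0.267],[1,0.0213,0.0506,-0.005,0.333],[1,0.0219,0.0561,-0.005,0.367],[1,0.0219,0.0561,-0.005,0.367],[1,0.0219,0.0561,-0.005,0.367]],
  ],
)

```text
clock: 5.48
tcp_pos: [0.5304, 0.0156, 0.09]
orientation: [3.115, -0.404, 0.0]
contact_force: [-3.2, -0.2, 8.7]
grip_width: -0.0001
gripper_force: 4.0
```

```bash
python3 look.py w2.png; python3 -c "
import cv2;a=cv2.imread('pics/w2.png');cv2.imwrite('pics/w2c.png',a[120:420,130:430])"
```

```text
5.4833 [0.5304 0.0156 0.09  ] -14.788610620689909 [-3.2  -0.17  8.74] [ 0.04  0.44 -0.24  2.01  0.15  0.71 -2.12] -6.320809931739306e-05
dial_top 0.55 [241. 228. 370. 338.] [315.7 263.3] [[ 0.527  -0.0027  0.09  ]] circ ((0.5149838328361511, 0.00599471852183342), 0.03719538822770119)
start_key_top 0.6 [289.  45. 345. 108.] [318.2  76.9] [[ 0.6209 -0.026   0.082 ]] circ ((0.6203895211219788, -0.025974325835704803), 0.014982425607740879)
dial_pointer 0.91 [242. 225. 366. 340.] [315.9 262.8] [[ 0.5273 -0.0029  0.09  ]] circ ((0.5149832367897034, 0.006155337207019329), 0.03703472390770912)
dial_pointer 0.49 [290.  47. 348. 110.] [318.3  76.9] [[ 0.6204 -0.025   0.09  ]] circ ((0.620043158531189, -0.024989470839500427), 0.013968871906399727)
mark 0.68 [  1.   0. 498. 373.] [235.3 154.7] [[0.5943 0.0258 0.072 ]] circ ((0.5589028000831604, 0.0677989274263382), 0.2012864351272583)
```

View pics/w2c.png

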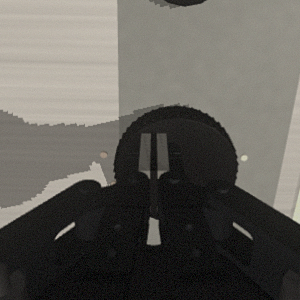

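The fingers hide the pointer in this view. I'll drag the second click, then lift off and check.

>>> play_rows(
  commands=[
    [[1,0.0063,0.0091,0,0.067],[1,0.0117,0.0188,0,0.133],[1,0.016,0.0291,0,0.2],[1,0.0192,0.0397,0,0.267],[1,0.0213,0.0506,0,0.333],[1,0.0213,0.0506,0,0.333],[1,0.0213,0.0506,0,0.333]],
  ],
)

```text
clock: 6.32
tcp_pos: [0.5323, 0.0055, 0.09]
orientation: [-2.905, 1.196, -0.001]
contact_force: [-2.2, 1.7, 6.5]
grip_width: -0.0
gripper_force: 3.4
```

>>> play_rows(
  commands=[
    [[1,0,0,-0.05,0],[1,0,0,-0.15,0],[1,-0.2,0,-0.3,0],[1,-0.35,0,-0.4,0],[1,-0.35,0,-0.4,0],[1,-0.35,0,-0.4,0],[1,-0.35,0,-0.4,0]],
  ],
)

```text
clock: 6.9
tcp_pos: [0.4825, 0.054, 0.1698]
orientation: [-2.905, 1.195, -0.002]
contact_force: [0.3, -0.7, -0.7]
grip_width: -0.0001
gripper_force: 0.0
```

```bash
python3 look.py w3.png
```

```text
6.9 [0.4825 0.054  0.1698] -44.71352952466869 [ 0.35 -0.67 -0.71] [-0.12  0.25 -0.14  2.05  0.05  0.84 -2.64] -7.845963287043373e-05
dial_top 0.63 [254. 104. 349. 198.] [301.2 149. ] [[0.5111 0.0059 0.09  ]] circ ((0.5095574855804443, 0.007259255740791559), 0.03684169426560402)
start_key_top 0.56 [200.   0. 242.  24.] [222.5   9.7] [[ 0.6176 -0.0211  0.082 ]] circ ((0.6210314631462097, -0.023928144946694374), 0.01491156592965126)
dial_pointer 0.97 [251. 100. 346. 200.] [301.4 148.7] [[0.5112 0.0057 0.09  ]] circ ((0.5095681548118591, 0.006855579558759928), 0.037180446088314056)
dial_pointer 0.37 [  0. 152. 154. 368.] [ 66.5 250.7] [[0.5921 0.2116 0.09  ]] circ ((0.5797911286354065, 0.23307135701179504), 0.11234042793512344)
mark 0.7 [  2.   1. 436. 363.] [225.4 137.3] [[0.5588 0.0442 0.072 ]] circ ((0.5315232276916504, 0.08501169830560684), 0.19049063324928284)
```

View pics/w3.png

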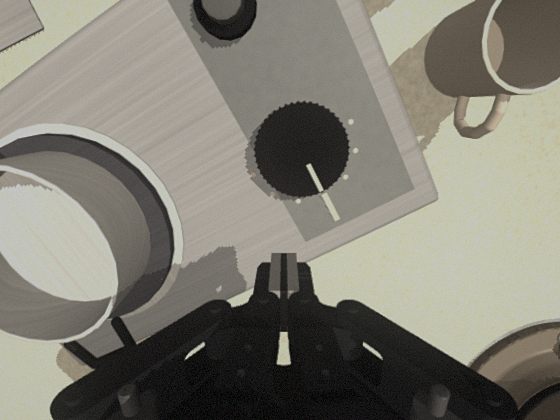

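The pointer runs from (308,165) to (320,192), in line with the bar from there to (338,220). The dial is set. Next I move above the key, turning the wrist back on the way.

```bash
python3 - <<'E'
from h import *
print(shift([.62,-.0255,.17]))
E
```

```text
[ 0.76638468 -0.20611654 -0.00812959]
```

>>> play_rows(
  commands=[
    [[1,0.2,-0.05,0,-0.08],[1,0.4,-0.1,0,-0.16],[1,0.6,-0.15,0,-0.24],[1,0.766,-0.206,0,-0.32],[1,0.766,-0.206,0.1,-0.4],[1,0.766,-0.206,0.1,-0.4],[1,0.766,-0.206,0.1,-0.4],[1,0.766,-0.206,0.1,-0.4]],
  ],
)

```text
clock: 7.82
tcp_pos: [0.6194, -0.024, 0.1491]
orientation: [-3.132, 0.243, 0.002]
contact_force: [0.1, 0.8, 0.5]
grip_width: 0.0002
gripper_force: 0.0
```

```bash
python3 - <<'E'
from h import *
o=get_obs();p=viewer.grab_frame("wrist")
print(o["tcp_pos"].round(4),o["joints"].round(2))
for q in viewer.trace(p,"start_key_top")[:1]:
    m=q["pixels"];c=max(cv2.findContours(m.astype(np.uint8),0,1)[0],key=len).reshape(-1,2)
    for z in(.08,.09): print(z,q["score"],cv2.minEnclosingCircle(ray(p,c,z,o)[:,:2].astype(np.float32)))
    x0,y0,x1,y1=[int(v) for v in q["rect"]]
    cv2.imwrite("pics/k.png",cv2.resize(p["pixels"][max(0,y0-30):y1+60,max(0,x0-40):x1+40,::-1],None,fx=3,fy=3)[:600,:800]);print(q["rect"])
print(shift([.6205,-.0255,.1],o))
E
```

```text
[ 0.6194 -0.024   0.1491] [ 0.09  0.48 -0.2   1.76  0.12  0.92 -1.89]
0.08 0.75 ((0.6162835359573364, -0.025123275816440582), 0.015865176916122437)
0.09 0.75 ((0.6203553676605225, -0.02569824643433094), 0.015124809928238392)
[265.8, 205.8, 301.6, 244.4]
[0.00710444 0.00660754 0.24570303]
```

View pics/k.png

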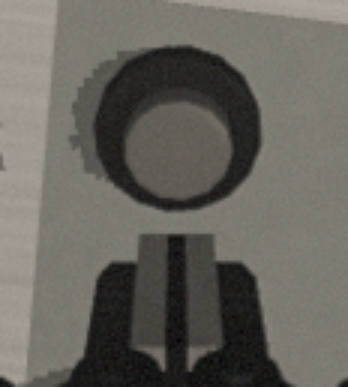

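The key top, the light disc at (178,150) in the crop, stands proud of its housing and measures at (0.6204, -0.0257). I'm descending onto it.

>>> play_rows(
  commands=[
    [[1,0.007,0.007,0.1,0],[1,0.007,0.007,0.2,0],[1,0.007,0.007,0.23,0],[1,0.007,0.007,0.23,0],[1,0.007,0.007,0.23,0]],
  ],
)

```text
clock: 8.33
tcp_pos: [0.6213, -0.0255, 0.1041]
orientation: [-3.132, 0.239, -0.001]
contact_force: [-1.4, 0.2, -0.2]
grip_width: 0.0001
gripper_force: 0.0
```

>>> play_rows(
  commands=[
    [[1,0,0,0.01,0],[1,0,0,0.02,0],[1,0,0,0.03,0],[1,0,0,0.03,0],[1,0,0,0.03,0]],
  ],
)

```text
clock: 8.75
tcp_pos: [0.6212, -0.026, 0.0975]
orientation: [3.132, -0.239, 0.0]
contact_force: [-0.6, -0.2, 0.0]
grip_width: 0.0003
gripper_force: 0.0
```

>>> play_rows(
  commands=[
    [[1,0,0,0.01,0],[1,0,0,0.02,0],[1,0,0,0.02,0],[1,0,0,0.02,0]],
  ],
)

```text
clock: 9.08
tcp_pos: [0.6211, -0.026, 0.0931]
orientation: [3.132, -0.239, -0.001]
contact_force: [-0.7, 0.2, -0.2]
grip_width: -0.0003
gripper_force: 0.0
```

>>> play_rows(
  commands=[
    [[1,0,0,0.01,0],[1,0,0,0.015,0],[1,0,0,0.015,0],[1,0,0,0.015,0]],
  ],
)

```text
clock: 9.42
tcp_pos: [0.6215, -0.026, 0.0905]
orientation: [-3.132, 0.239, -0.001]
contact_force: [1.1, -0.4, 1.6]
grip_width: -0.0002
gripper_force: 0.9
```

>>> play_rows(
  commands=[
    [[1,0,0,0.01,0],[1,0,0,0.01,0],[1,0,0,0.01,0]],
  ],
)

```text
clock: 9.67
tcp_pos: [0.6215, -0.026, 0.0885]
orientation: [-3.132, 0.239, -0.001]
contact_force: [0.4, -0.2, 2.1]
grip_width: -0.0001
gripper_force: 1.4
```

>>> play_rows(
  commands=[
    [[1,0,0,0.01,0],[1,0,0,0.01,0],[1,0,0,0.01,0]],
  ],
)

```text
clock: 9.92
tcp_pos: [0.6215, -0.026, 0.0865]
orientation: [-3.132, 0.239, -0.001]
contact_force: [0.6, -0.2, 3.7]
grip_width: -0.0
gripper_force: 1.8
```

>>> play_rows(
  commands=[
    [[1,0,0,0.01,0],[1,0,0,0.01,0],[1,0,0,0.01,0]],
  ],
)

```text
clock: 10.17
tcp_pos: [0.6215, -0.026, 0.0859]
orientation: [3.132, -0.239, 0.001]
contact_force: [-4.4, -0.2, 14.1]
grip_width: 0.0001
gripper_force: 7.5
```

The force jumped to 14 N after about 6 mm of travel, so the key is fully down. I'm letting go and moving up.

>>> play_rows(
  commands=[
    [[1,0,0,-0.05,0],[1,0,0,-0.15,0],[1,0,0,-0.3,0],[1,0,0,-0.5,0],[1,-0.2,0,-0.7,0],[1,-0.2,0,-0.7,0],[1,-0.2,0,-0.7,0],[1,-0.2,0,-0.7,0],[1,-0.2,0,-0.7,0]],
  ],
)

```text
clock: 10.92
tcp_pos: [0.5813, -0.0202, 0.2231]
orientation: [3.132, -0.239, -0.003]
contact_force: [1.0, -0.6, 0.6]
grip_width: 0.0002
gripper_force: 0.0
```

```bash
python3 look.py w4.png
```

```text
10.9167 [ 0.5813 -0.0202  0.2231] -8.743694078036729 [ 1.02 -0.64  0.58] [ 0.1   0.34 -0.22  1.78  0.09  1.03 -1.87] 0.00020088621333524354
dial_top 0.87 [235. 231. 304. 287.] [262.5 250.5] [[0.525  0.0103 0.09  ]] circ ((0.5136945247650146, 0.0076193902641534805), 0.03880774602293968)
start_key_top 0.97 [269. 142. 294. 171.] [281.7 155.9] [[ 0.6195 -0.0249  0.082 ]] circ ((0.6196947693824768, -0.024786941707134247), 0.014858951792120934)
dial_pointer 0.71 [271. 139. 293. 173.] [281.7 155.9] [[ 0.6208 -0.0252  0.09  ]] circ ((0.62062007188797, -0.025122281163930893), 0.014211731031537056)
dial_pointer 0.58 [235. 227. 304. 288.] [262.4 250.3] [[0.5252 0.0103 0.09  ]] circ ((0.514727771282196, 0.008476482704281807), 0.0390130952000618)
mark 0.76 [  3.  67. 375. 312.] [208.7 186. ] [[0.5985 0.0557 0.072 ]] circ ((0.584854781627655, 0.08364395052194595), 0.21265582740306854)
```

View pics/w4.png

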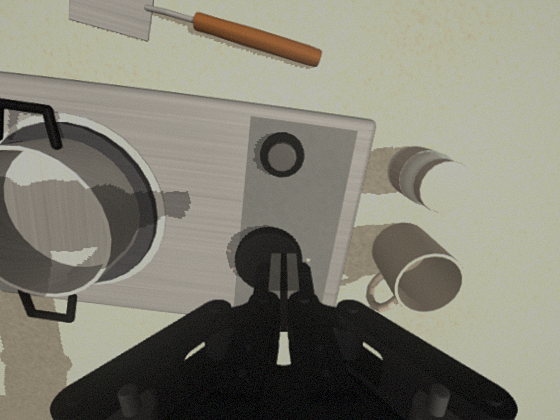

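The key is back up at (282,156), and the pot, mug, jar and spatula haven't moved. The fingers are well clear of the dial, which was not touched again after the check, so I'm handing in.

```bash
python3 -c "
from bench import r
print(r.hand_in())"
```

```text
the job is handed in; nothing more can be done
None
```

I turned the dial two clicks clockwise to the long bar, confirmed its pointer there in a wrist picture, then pressed the start key all the way down once and let it spring back; the job is handed in at about 11 s, and the hand-in returned no verdict.

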